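# Gather the vial caps in the corner of the tray

## Robot

A 6-joint arm with a two-finger parallel gripper is mounted at the origin on the work surface. World frame = base frame: x ahead of the robot, y to its left, z up, the work surface at z = 0. Lengths are in m, angles in rad, forces in N, time in s.
With the tool pointing down it reaches from about 0.4 to 0.925 m from the base axis. Payload 3.4 kg.
Tool frame: the origin (TCP) lies midway between the tips of the shut fingers; the grasp point (between the pads) lies 19 mm behind it; x points along the fingers, y is the direction in which the jaws open and shut, and the axes are right-handed (so a half turn about x gives the same grasp; the last joint's range is limited). The gripper opens to 85 mm and grips with 20 to 120 N. Pads are 22 mm wide; open, the fingers measure 114 mm over their backs; the gripper's body (76 mm by 85 mm) begins 54 mm behind the grasp point. The pads swing forward as they close: fully open they stand 13 mm farther back than shut.
Start: joints at [1.109, 0.307, 1.506, -0, 1.328, -0.073], TCP at [0.217, 0.532, 0.231] pointing down, gripper open.
Joint ranges: [-3.12, 3.12], [-1.05, 2.28], [0.14, 2.33], [-1.42, 4.57], [0.1, 2.73], [-2.68, 2.68]. Speed limits (rad/s): [2.57, 2.57, 3.14, 3.14, 3.14, 3.14].

## Interface

Orientations are given as a unit quaternion [w, x, y, z].
In Python, from workcell import robot gives the robot as it stands.
- The arm moves only by the shell command python3 -m crank 'ROWS'. ROWS is JSON, a list that holds one entry, the list of rows, each a list of 5 numbers: the gripper's target within -1 to 1 (fully open at 1, half-way at 0, shut at -1), then the shift along the tool's x, y, z in cm, then the turn about the tool's x in degrees. In form: [[[gripper, x, y, z, turn], ...]]. A call has 1 to 12 rows; each row is the pose to reach, as a shift and turn from the pose commanded when the call began, along the tool's axes at that moment; what a row does not reach only later rows make up. A row lasts 1/10 s, in which the tool goes at most 50 mm and 8.59 degrees, less where a joint would pass 70% of its speed; a pose out of reach is approached as far as the arm can. A call with a gripper value outside its range is refused whole. The fingers move at their own pace and stop on an object; the grip force is fixed at half the most. Time passes only in rows, so rows that repeat a pose let the fingers close. It gives the time, the measured TCP pose, the force and the opening at its end, in the units of the state.
- robot.observe(): the state, without advancing time (a new reading comes with each control period).
- robot.read_camera(name): name is "scene" or "top" or "wrist"; returns a dict with "pixels" (480x640x3 uint8, blue, green, red), "K" (3x3 intrinsics, pixels), "dist_coeffs" ([k1, k2, p1, p2, k3] as OpenCV has them; the pictures are not rectified), "view" (4x4, takes a point from world to camera coordinates). Camera axes: x right, y down, z forward; pixel columns grow to the right and rows downward; lengths in m; the calibration is good to about 2 mm. A picture is of the moment at which its call begins. There is no depth.
- robot.sign_off(): hands the job in, once; it reports no verdict.
Trained networks look in a picture, given as the dict that the camera call returned (one of the last four; its "shot" number tells which), for a name from the list of things; names that differ only in an ending like _2 or _b are one class to them, and where a whole thing is asked for, a point or a joint stands for the part that bears it (a point fixed in the world has none). Each returns a list of dicts, best first, with "score" (0 to 1); they miss things now and then, are a little off and sometimes report something else, mostly with a low value. They report only what shows in the picture. A call takes as long as a camera call.
- robot.search_frame(picture, name): "position" ([x, y, z] in m, in world coordinates, good to about 4 mm: the middle of the surface that is visible of it).
- robot.regions_of(picture, name): "pixels" (480x640 bool, what is visible of it).
The state is a dict: "time_s": time; "joints": joint angles; "qvel": joint speeds; "joint_efforts": joint torques, N m; "tcp_pos": TCP position; "ee_rot": TCP orientation; "ft_force": force on the tool from outside, world axes, zero at the start; "wrist_torque": the same for the moment, N m; "grip_width": finger opening in m.
Only numpy, scipy, OpenCV 4.12 (cv2) and the standard library are available. Lean on these libraries where they do the work, as an engineer would, in place of code of your own. Each camera call takes 0.05 s, during which the arm holds its last target.

## Task

Put the stray red cap into the tray with the three blue caps while the tray stands on the bench. Then lift the tray clear of the bench by its handle and tilt it so that the yellow corner is lowest and all four caps slide onto the yellow patch; finish while holding the tray still and tilted in the air, with the caps settled there. Spill nothing and leave the other things on the bench alone.

Things in the scene. Friction and masses are not known exactly. Their poses are not given: they have to be found in the camera images.
- tray: Grey open plastic parts tray, 220 mm (its x) by 160 mm (its y), walls 45 mm high, walls and floor 4 mm thick, about 280 g, loose on the bench, with a handle across its middle (tray_grip). Origin: centre of its underside; z up. The corner at its +x +y is yellow: a square floor patch and the walls there.
- tray_grip (a point): Middle of the tray's handle: a straight black bar along the tray's y, 14 mm wide (tray x), 22 mm high, 160 mm long, on two posts at the long walls. The point is the centre of the bar, 106 mm above the tray's underside; the bar's top is at 117 mm, its underside at 95 mm: caps pass below it. Axes as the tray's.
- tray_in (a point): Centre of the inner floor, 4 mm above the underside; axes as the tray's. Inside 212 mm (x) by 152 mm (y). Yellow patch: x 6 to 106 mm, y -24 to 76 mm from here. Slippery (friction about 0.2): caps start to slide at a tilt of 10 to 15 degrees, but want about 35 to move along a wall and past one another.
- tray_corner (a point): The outer bottom corner of the tray at the yellow patch, at +110 mm x and +80 mm y from the tray's centre, level with its underside.
- redcap_mid (a point): The stray red screw cap for a vial, a solid-looking round disc 27 mm across and 20 mm high, 14 g. The point is its centre, 10 mm above its underside; it starts on the bench to the left of the tray.
- cap0_mid (a point): A blue screw cap for a vial, a solid-looking round disc 27 mm across and 20 mm high, 14 g. The point is its centre, 10 mm above its underside; it starts in the tray, top up.
- cap1_mid (a point): A blue screw cap for a vial, a solid-looking round disc 27 mm across and 20 mm high, 14 g. The point is its centre, 10 mm above its underside; it starts in the tray, top up.
- cap2_mid (a point): A blue screw cap for a vial, a solid-looking round disc 27 mm across and 20 mm high, 14 g. The point is its centre, 10 mm above its underside; it starts in the tray, top up.
- amber: Bystander: small amber glass bottle with black top, 42 mm across, 85 mm high. Origin: centre of its underside.
- tube: Bystander: capped test tube lying on the bench, 92 mm long (its x), 17 mm high, blue end cap at its +x. Origin: at its middle, on the bench.
- beaker: Bystander: empty glass beaker, 68 mm across, 90 mm high. Origin: centre of its underside.
- marker: Bystander: marker pen lying on the bench, 132 mm long (its x), 16 mm high. Origin: at its middle, on the bench.
- dishes: Bystander: stack of two petri dishes, 94 mm across, 29 mm high. Origin: centre of its underside.

How it is judged:
By the outcome, as a careful person would: the job done as asked, in the order asked, and still so for the second after the job is handed in, while the arm keeps its last pose, push and grip.
It also fails if it takes over 48 s, if anything falls off the work surface, if the arm or the gripper's body presses on something with over 40 N, if the wrist force passes 120 N, or if a joint passes its speed limit or range.

## Working session

There is one attempt and no reset: what is moved stays moved. The work goes in short steps, Python scripts to look and compute and a shell command to move; the robot and the scene stay as the last step left them, time stands still between calls to the robot, and variables do not carry over. Pictures are saved under pics/ and viewed, and the job is handed in when it is done.

```bash
ls; mkdir -p pics
python3 - <<'E'
from workcell import robot
import cv2,numpy as np
s=robot.observe(); print({k:np.round(v,3).tolist() for k,v in s.items()})
for n in ["scene","top"]:
    p=robot.read_camera(n); cv2.imwrite(f"pics/{n}0.png",p["pixels"])
    for name in (["tray","tray_grip","tray_in","tray_corner","redcap_mid","cap0_mid","amber","tube","beaker","marker","dishes"]):
        try:
            print(n,name,[(round(d["score"],2),np.round(d["position"],3).tolist()) for d in robot.search_frame(p,name)])
        except Exception as e: print(n,name,e)
print(robot.observe()["time_s"])
E
```

```text
pics
{'time_s': 0.0, 'joints': [1.11, 0.308, 1.508, 0.0, 1.328, -0.073], 'qvel': [0.0, -0.001, 0.002, -0.001, 0.0, -0.0], 'joint_efforts': [0.0, -45.755, -25.192, -0.0, 0.013, 0.0], 'tcp_pos': [0.217, 0.532, 0.23], 'ee_rot': [0.694, 0.136, 0.694, -0.137], 'ft_force': [0.432, 0.683, 0.457], 'wrist_torque': [0.043, 0.011, -0.004], 'grip_width': 0.085}
scene tray [(0.72, [0.581, -0.072, 0.006])]
scene tray_grip [(0.67, [0.54, -0.012, 0.024]), (0.59, [0.586, -0.066, 0.003])]
scene tray_in [(0.77, [0.582, -0.07, 0.004]), (0.74, [0.334, 0.395, 0.033]), (0.72, [0.683, 0.163, 0.047]), (0.44, [0.592, -0.135, 0.024])]
scene tray_corner [(0.79, [0.583, -0.07, 0.005])]
scene redcap_mid []
scene cap0_mid [(0.55, [0.488, -0.078, 0.025])]
scene amber [(0.62, [0.684, 0.163, 0.047])]
scene tube [(0.67, [0.703, 0.33, 0.015]), (0.28, [0.584, -0.073, 0.002])]
scene beaker [(0.91, [0.488, -0.427, 0.059])]
scene marker [(0.66, [0.8, 0.04, 0.014]), (0.32, [0.704, 0.334, 0.014])]
scene dishes [(0.62, [0.336, 0.394, 0.031])]
top tray [(0.72, [0.57, -0.068, 0.002])]
top tray_grip [(0.94, [0.575, -0.068, -0.0]), (0.66, [0.32, 0.405, 0.028])]
top tray_in [(0.95, [0.57, -0.063, 0.006]), (0.3, [0.788, 0.042, 0.018])]
top tray_corner [(0.58, [0.572, -0.066, 0.005])]
top redcap_mid []
top cap0_mid []
top amber [(0.52, [0.667, 0.16, 0.059]), (0.35, [0.575, -0.067, 0.001])]
top tube [(0.55, [0.697, 0.334, 0.011])]
top beaker [(0.95, [0.468, -0.434, 0.041]), (0.56, [0.584, -0.132, 0.021])]
top marker [(0.77, [0.789, 0.042, 0.02])]
top dishes [(0.75, [0.324, 0.404, 0.029])]
1.2
```

View pics/scene0.png

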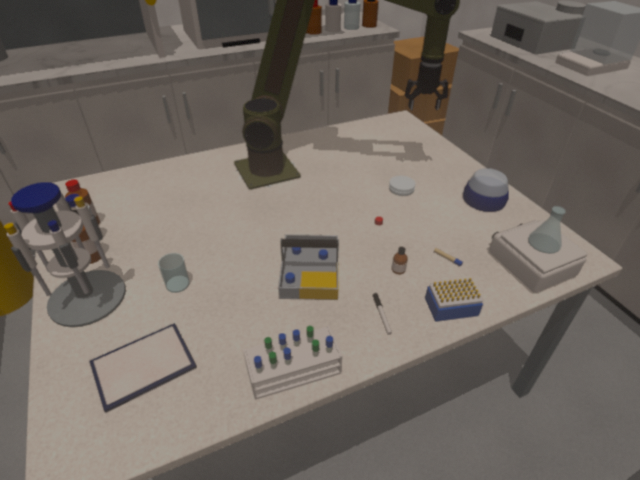

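View pics/top0.png

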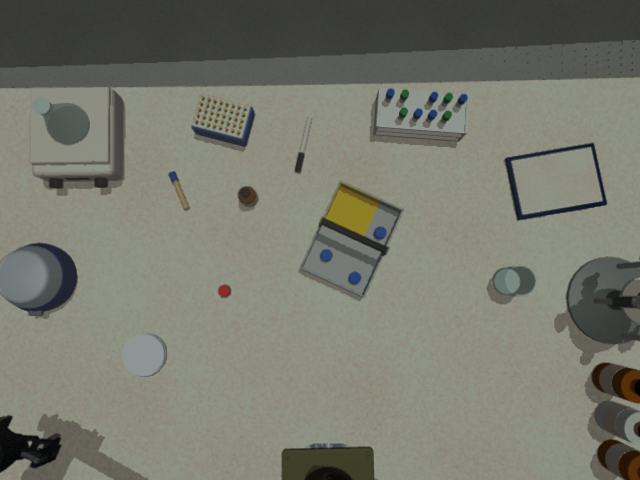

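```bash
cat > h.py <<'E'
import numpy as np,cv2
from scipy.spatial.transform import Rotation as Ro
def ray(p,uv):
    u=cv2.undistortPoints(np.array([[uv]],float),p["K"],np.array(p["dist_coeffs"],float))[0,0]
    V=np.array(p["view"]);R=V[:3,:3];t=V[:3,3]
    return -R.T@t, R.T@np.array([u[0],u[1],1])
def atz(p,uv,z):
    c,d=ray(p,uv); return c+d*(z-c[2])/d[2]
def proj(p,X):
    V=np.array(p["view"]);r,_=cv2.Rodrigues(V[:3,:3])
    return cv2.projectPoints(np.array(X,float).reshape(-1,1,3),r,V[:3,3],p["K"],np.array(p["dist_coeffs"],float))[0][:,0]
def R(o): return Ro.from_quat(np.r_[o[1:],o[0]]).as_matrix()
E
python3 - <<'E'
from h import *
from workcell import robot
T=robot.read_camera("top");S=robot.read_camera("scene")
for p,n in((T,"t"),(S,"s")):
    im=p["pixels"].astype(int);b,g,r=im[...,0],im[...,1],im[...,2]
    m=((r>130)&(g<80)&(b<80)).astype(np.uint8)
    k,_,st,c=cv2.connectedComponentsWithStats(m)
    for i in range(1,k):
        if st[i,4]>15: print(n,c[i].round(1),st[i,4],atz(p,c[i],.015).round(4))
for uv in [(341,184),(402,209),(362,298),(300,270)]: print(uv,atz(T,uv,.045).round(4))
for uv in [(321,221),(386,251)]: print("bar",uv,atz(T,uv,.117).round(4))
a=T["pixels"][170:310,285:415];cv2.imwrite("pics/tc.png",cv2.resize(a,None,fx=4,fy=4,interpolation=cv2.INTER_CUBIC))
a=S["pixels"][220:310,260:360];cv2.imwrite("pics/sc.png",cv2.resize(a,None,fx=6,fy=6,interpolation=cv2.INTER_CUBIC))
E
```

```text
t [223.4 290.3] 82 [0.4608 0.2285 0.015 ]
s [ 71.  182.4] 51 [-0.1881 -0.6855  0.015 ]
s [378.6 218.6] 21 [0.4579 0.2304 0.015 ]
(341, 184) [ 0.6962 -0.0456  0.045 ]
(402, 209) [ 0.6358 -0.1829  0.045 ]
(362, 298) [ 0.4364 -0.0861  0.045 ]
(300, 270) [0.5021 0.0516 0.045 ]
bar (321, 221) [0.6026 0.0028 0.117 ]
bar (386, 251) [ 0.5355 -0.1339  0.117 ]
```

View pics/tc.png

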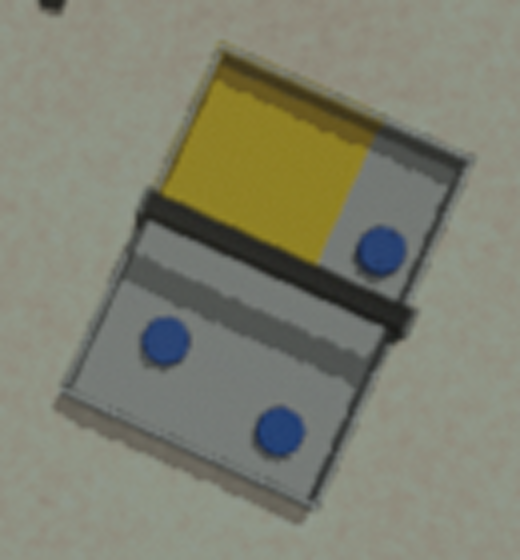

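View pics/sc.png

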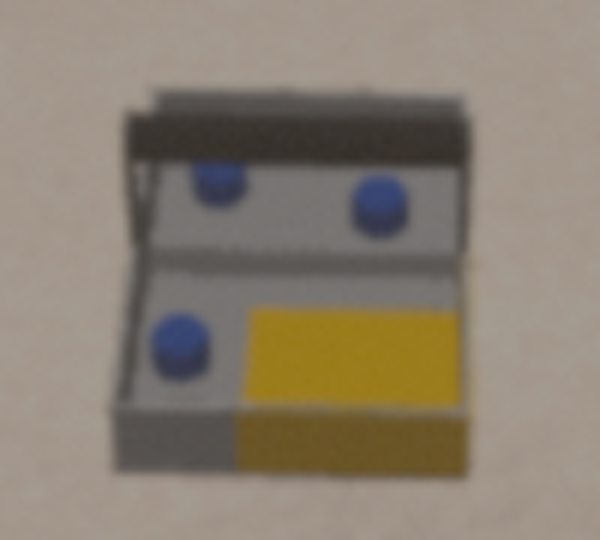

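```bash
python3 -m crank '[[[1,5,-10,18,3.8],[1,8,-18.8,34,3.8],[1,8,-18.8,34,3.8],[1,8,-18.8,34,3.8],[1,8,-18.8,34,3.8],[1,8,-18.8,34,3.8],[1,8,-18.8,34,3.8],[1,8,-18.8,34,3.8],[1,8,-18.8,34,3.8],[1,14,-18.8,34,3.8],[1,16,-18.8,34,3.8],[1,16,-18.8,34,3.8]]]'
python3 - <<'E'
from h import *
from workcell import robot
s=robot.observe();print(s["tcp_pos"],R(s["ee_rot"]).round(4).tolist(),s["joints"])
p=robot.read_camera("wrist");cv2.imwrite("pics/w1.png",p["pixels"])
T=robot.read_camera("top");cv2.imwrite("pics/t1.png",T["pixels"])
im=p["pixels"].astype(int);b,g,r=im[...,0],im[...,1],im[...,2]
m=((r>110)&(g<70)&(b<70)).astype(np.uint8)
k,_,st,c=cv2.connectedComponentsWithStats(m)
for i in range(1,k):
    if st[i,4]>30: print(c[i].round(1),st[i,4],atz(p,c[i],.015).round(4))
print(proj(p,[s["tcp_pos"]]))
E
```

```text
time_s: 2.5
tcp_pos: [0.4575, 0.2286, 0.068]
ee_rot: [0.686, 0.158, 0.692, -0.161]
ft_force: [-1.0, -0.5, 0.6]
grip_width: 0.0854
[0.45754703 0.22864914 0.06800345] [[-0.0083, 0.4389, 0.8985], [-0.003, 0.8985, -0.4389], [-1.0, -0.0063, -0.0061]] [ 3.80615294e-01  4.08686941e-01  1.83976763e+00  3.81781887e-04
  9.01925459e-01 -7.36012777e-01]
[318.1 274.6] 1182 [0.4622 0.2284 0.015 ]
[[314.11574866 310.09943728]]
```

View pics/w1.png

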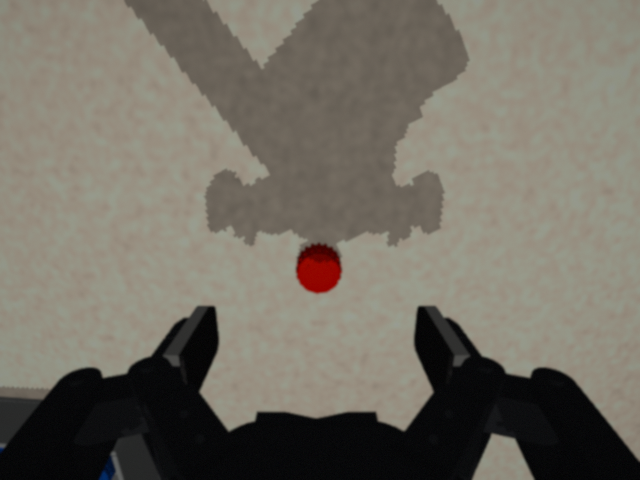

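The wrist view shows the red cap at (318,270), centred between the open fingers; about 4 mm of correction is needed.

```bash
python3 -m crank '[[[1,3,0.2,0.4,0],[1,6.3,0.2,0.4,0],[1,6.3,0.2,0.4,0],[1,6.3,0.2,0.4,0],[-0.5,6.3,0.2,0.4,0],[-1,6.3,0.2,0.4,0],[-1,6.3,0.2,0.4,0],[-1,6.3,0.2,0.4,0],[-1,6.3,0.2,0.4,0],[-1,6.3,0.2,0.4,0],[-1,6.3,0.2,0.4,0],[-1,6.3,0.2,0.4,0]]]'
```

```text
time_s: 3.8
tcp_pos: [0.4661, 0.2299, 0.0094]
ee_rot: [0.689, 0.159, 0.689, -0.159]
ft_force: [-1.4, -0.9, 8.4]
grip_width: 0.0245
```

```bash
python3 -m crank '[[[-1,-4,0,0,0],[-1,-8,0,0,0],[-1,-13,-1,1,0],[-1,-18,-4,6,0],[-1,-18,-8,11,0],[-1,-18,-12,17,0],[-1,-18,-16,23,0],[-1,-18,-19.5,28.3,0],[-1,-18,-19.5,28.3,0],[-1,-18,-19.5,28.3,0],[-1,-18,-19.5,28.3,0]]]'
python3 - <<'E'
from h import *
from workcell import robot
p=robot.read_camera("wrist");cv2.imwrite("pics/w2.png",p["pixels"])
s=robot.observe();print(s["tcp_pos"],R(s["ee_rot"]).round(4).tolist(),s["grip_width"],s["ft_force"])
c=np.array([.568,-.0657]);a=np.radians(-26.1);x=np.array([np.cos(a),np.sin(a)]);y=np.array([-x[1],x[0]])
d=s["tcp_pos"][:2]-c;print("tray coords",d@x,d@y)
E
```

```text
time_s: 4.9
tcp_pos: [0.6376, -0.0755, 0.1883]
ee_rot: [0.69, 0.16, 0.687, -0.162]
ft_force: [-0.9, 0.7, -0.5]
grip_width: 0.0243
[ 0.6355463  -0.07262997  0.1879117 ] [[0.0005, 0.4424, 0.8968], [-0.0004, 0.8968, -0.4424], [-1.0, -0.0002, 0.0006]] 0.02416487943630127 [-0.25332124  0.7018517   0.20254256]
tray coords 0.06370720264030749 0.023492960213087666
```

View pics/w2.png

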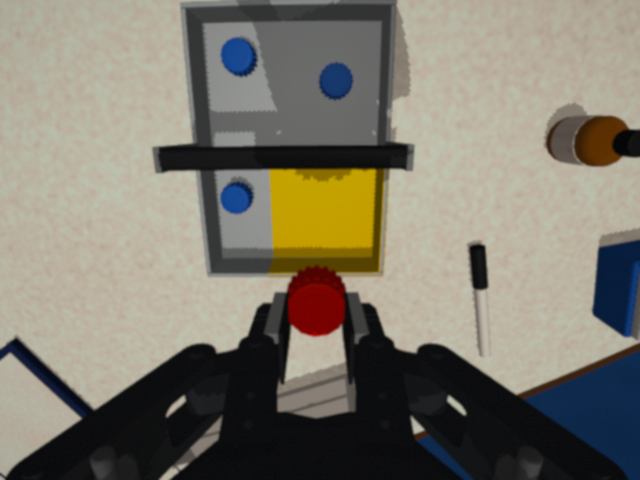

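Run:
```python
from h import *
from workcell import robot
p=robot.read_camera("wrist")
P=[atz(p,u,.045) for u in [(209,275),(383,274),(396,3),(182,4)]]
print(np.round(P,4).tolist(),np.mean(P,0))
B=[atz(p,u,z) for u,z in [((157,160),.117),((410,157),.117)]];print(np.round(B,4).tolist(),np.mean(B,0)); d=B[1]-B[0];print(np.degrees(np.arctan2(d[1],d[0])))
```

```text
[[0.6322, -0.1782, 0.045], [0.7008, -0.0365, 0.045], [0.508, 0.0564, 0.045], [0.4381, -0.0845, 0.045]] [ 0.56978545 -0.06071387  0.045     ]
[[0.5357, -0.1314, 0.117], [0.6029, 0.0081, 0.117]] [ 0.56932897 -0.06167682  0.117     ]
64.27554361888491
```

```bash
python3 -m crank '[[[-1,5,0,0,0],[-1,10,0,0,0],[-1,14,0,0,0],[-1,16,0,0,0],[-1,17,0,0,0],[-1,17,0,0,0],[-1,17,0,0,0],[-0.1,17,0,0,0],[-0.1,17,0,0,0],[-0.1,17,0,0,0],[-0.1,17,0,0,0]]]'
python3 -m crank '[[[-0.1,-2,0,0,0],[-0.1,-6,0,0,0],[-0.1,-11,0,0,0],[0,-16,0,0,0],[0,-16,0,0,0],[0,-16,0,0,0]]]'
python3 - <<'E'
from h import *
from workcell import robot
p=robot.read_camera("wrist");cv2.imwrite("pics/w3.png",p["pixels"])
s=robot.observe();print(s["tcp_pos"],R(s["ee_rot"]).round(4).tolist(),s["grip_width"],s["ft_force"],s["joints"])
E
```

```text
time_s: 6.1
tcp_pos: [0.6347, -0.0698, 0.019]
ee_rot: [0.689, 0.159, 0.689, -0.159]
ft_force: [0.5, 0.2, 0.1]
grip_width: 0.0382
time_s: 6.7
tcp_pos: [0.6354, -0.0699, 0.1806]
ee_rot: [0.691, 0.159, 0.687, -0.159]
ft_force: [-0.3, -0.6, -0.4]
grip_width: 0.0427
[ 0.63399867 -0.06965055  0.1785355 ] [[0.0003, 0.4387, 0.8986], [-0.0001, 0.8986, -0.4387], [-1.0, 0.0001, 0.0003]] 0.042885697589872186 [-0.70337998 -0.38393419 -0.69716489] [-1.75628216e-01  4.33620431e-01  1.44181682e+00 -7.35482251e-06
  1.26583213e+00 -1.29221912e+00]
```

View pics/w3.png

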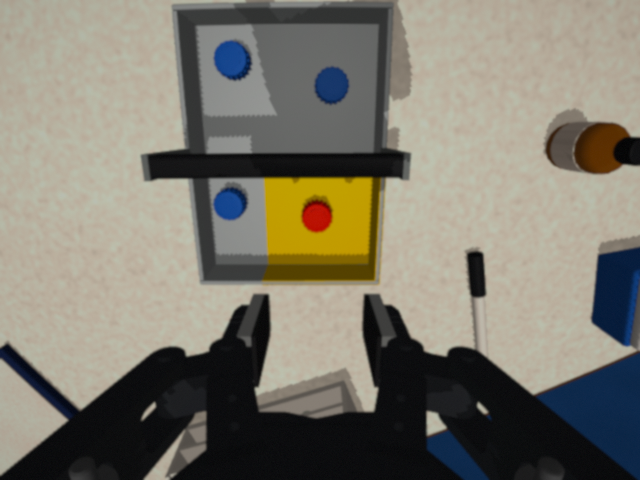

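The red cap sits at (317,215), on the yellow floor. My moves can only turn about the tool axis, so I'll test in free air what the arm does at its reach limit.

```bash
python3 -m crank '[[[0,-5,0,0,0],[0,-10,0,0,0],[0,-14,5,12,0],[0,-14,13,36,0],[0,-14,13,36,0],[0,-14,13,36,0],[0,-14,13,36,0],[0,-14,15,42,0],[0,-14,15,42,0],[0,-14,15,42,0],[0,-14,15,42,0]]]'
python3 - <<'E'
from h import *
from workcell import robot
s=robot.observe();print(s["tcp_pos"],np.hypot(*s["tcp_pos"][:2]),R(s["ee_rot"]).round(4).tolist(),s["joints"].round(3))
E
```

```text
time_s: 7.85
tcp_pos: [0.9632, -0.1062, 0.273]
ee_rot: [0.702, 0.161, 0.676, -0.158]
ft_force: [1.0, -1.4, -0.5]
grip_width: 0.0425
[ 0.96320683 -0.10624866  0.27297812] 0.9690491099611642 [[0.0361, 0.4386, 0.898], [-0.0037, 0.8986, -0.4387], [-0.9993, 0.0125, 0.034]] [-0.154  0.968  0.148  0.002  1.99  -1.27 ]
```

```bash
python3 -m crank '[[[0,0,10,30,0],[0,0,10,30,0],[0,0,10,30,0],[0,0,10,30,0],[0,0,10,30,0],[0,0,10,30,0]]]'
python3 - <<'E'
from h import *
from workcell import robot
s=robot.observe();print(s["tcp_pos"],np.hypot(*s["tcp_pos"][:2]),R(s["ee_rot"]).round(4).tolist(),s["joints"].round(3))
E
```

```text
time_s: 8.45
tcp_pos: [1.0078, -0.1153, 0.2167]
ee_rot: [0.72, 0.163, 0.657, -0.155]
ft_force: [-0.5, -0.8, 0.3]
grip_width: 0.0423
[ 1.00777125 -0.11533656  0.21672606] 1.0143497531399315 [[0.089, 0.4374, 0.8949], [-0.01, 0.8988, -0.4383], [-0.996, 0.0301, 0.0844]] [-0.157  1.029  0.144  0.004  1.879 -1.272]
```

```bash
python3 -m crank '[[[0,0,-3,-9,0],[0,0,-3,-9,0],[0,0,-3,-9,0]]]'
python3 - <<'E'
from h import *
from workcell import robot
s=robot.observe();print(s["tcp_pos"],np.hypot(*s["tcp_pos"][:2]),R(s["ee_rot"]).round(4).tolist(),s["joints"].round(3))
E
```

```text
time_s: 8.75
tcp_pos: [0.9089, -0.1019, 0.2055]
ee_rot: [0.717, 0.162, 0.66, -0.156]
ft_force: [-0.2, -0.2, 0.4]
grip_width: 0.0426
[ 0.90887037 -0.10190021  0.20553948] 0.9145649232040338 [[0.0812, 0.4374, 0.8956], [-0.0087, 0.8988, -0.4382], [-0.9967, 0.0278, 0.0768]] [-0.16   0.789  0.694  0.004  1.577 -1.276]
```

Pushing past reach ratchets a tilt into the tool, and the tilt persists (about 4.6° now). Next I'll see what the inner limit does, which should also level it again, while turning the jaws 90° for the handle.

```bash
python3 -m crank '[[[0,-5,0,0,8],[0,-9,-4,-10,16],[0,-9,-18,-50,90],[0,-9,-18,-50,90],[0,-9,-18,-50,90],[0,-9,-18,-50,90],[0,-9,-18,-50,90],[0,-9,-18,-50,90],[0,-9,-18,-50,90],[0,-9,-18,-50,90],[0,-9,-18,-50,90],[0,-9,-18,-50,90]]]'
python3 - <<'E'
from h import *
from workcell import robot
s=robot.observe();print(s["tcp_pos"],np.hypot(*s["tcp_pos"][:2]),R(s["ee_rot"]).round(4).tolist(),s["joints"].round(3))
E
```

```text
time_s: 9.95
tcp_pos: [0.3762, -0.0439, 0.2507]
ee_rot: [0.393, 0.624, 0.354, -0.575]
ft_force: [-0.6, -0.3, 0.1]
grip_width: 0.0427
[ 0.37624542 -0.04387719  0.25070746] 0.3787952241172482 [[0.0892, 0.8941, -0.439], [-0.0101, -0.4399, -0.898], [-0.996, 0.0846, -0.0302]] [-0.239 -0.045  1.889  0.012  1.208  0.213]
```

```bash
python3 -m crank '[[[0,0,-19,7,0],[0,0,-19,7,0],[0,0,-19,7,0],[0,0,-19,7,0],[0,0,-19,7,0]]]'
python3 - <<'E'
from h import *
from workcell import robot
s=robot.observe();print(s["tcp_pos"],np.hypot(*s["tcp_pos"][:2]),R(s["ee_rot"]).round(4).tolist(),s["joints"].round(3))
E
```

```text
time_s: 10.45
tcp_pos: [0.1727, -0.022, 0.2306]
ee_rot: [0.393, 0.624, 0.354, -0.575]
ft_force: [0.4, -0.4, -0.2]
grip_width: 0.0429
[ 0.17271809 -0.0220446   0.23058265] 0.17411922513246378 [[0.0873, 0.8943, -0.4388], [-0.0099, -0.4397, -0.8981], [-0.9961, 0.0828, -0.0295]] [-0.433 -0.402  2.165  0.029  1.295  0.016]
```

```bash
cat > fk.py <<'E'
import numpy as np
D=np.array([[.3075,1.508,1.328,.5746,.2305],[.4336,1.4418,1.2658,.6378,.1785],[.4087,1.8398,.9019,.5115,.068],[.968,.148,1.99,.9690,.2730],[1.029,.144,1.879,1.01435,.2167],[.789,.694,1.577,.91456,.2055],[-.045,1.889,1.208,.3788,.2507],[-.402,2.165,1.295,.1741,.2306]])
A=[];b=[]
for q2,q3,q5,r,z in D:
    s=q2+q3;p=s+q5
    A+= [[1,0,np.sin(q2),np.cos(q2),np.sin(s),np.cos(s),np.sin(p)],[0,1,np.cos(q2),-np.sin(q2),np.cos(s),-np.sin(s),np.cos(p)]];b+=[r,z]
A=np.array(A);b=np.array(b)
P,res,rk,sv=np.linalg.lstsq(A,b,rcond=None)
if __name__=="__main__": print(P.round(3),rk,sv[-1].round(3),(A@P-b).round(4))
E
python3 fk.py
```

```text
[0.006 0.202 0.641 0.001 0.415 0.112 0.374] 7 0.064 [ 0.0005 -0.0007  0.0002 -0.0001 -0.0005  0.0008 -0.0001 -0.0001 -0.0002
  0.0004 -0.0001 -0.0001  0.0016 -0.0003 -0.0014  0.0001]
```

```bash
python3 -m crank '[[[0,0,9,-3.3,0],[0,4,10,-3.6,0],[0,9,10,-3.6,0],[0,13,10,-3.6,0],[0,13,10,-3.6,0],[0,13,2,-0.7,0],[0,13,-3,1.1,0],[0,13,-6,2.2,0],[0,13,-6,2.2,0]]]'
cat > st.py <<'E'
from h import *
from workcell import robot
s=robot.observe();r=R(s["ee_rot"]);print("t",s["time_s"],"tcp",s["tcp_pos"].round(4),"r",np.hypot(*s["tcp_pos"][:2]).round(3));print("x",r[:,0].round(3),"y",r[:,1].round(3),"z",r[:,2].round(3),"q",s["joints"].round(3),"F",s["ft_force"].round(1),"T",s["wrist_torque"].round(2),"w",s["grip_width"].round(4))
E
python3 st.py
```

```text
time_s: 11.35
tcp_pos: [0.1651, -0.0239, 0.1597]
ee_rot: [0.391, 0.619, 0.358, -0.579]
ft_force: [1.1, -0.1, 0.5]
grip_width: 0.0426
t 11.35 tcp [ 0.1651 -0.0239  0.1597] r 0.167Traceback (most recent call last):
  File "st.py", line 3, in <module>
    s=robot.observe();r=R(s["ee_rot"]);print("t",s["time_s"],"tcp",s["tcp_pos"].round(4),"r",np.hypot(*s["tcp_pos"][:2]).round(3));print("x",r[:,0].round(3),"y",r[:,1].round(3),"z",r[:,2].round(3),"q",s["joints"].round(3),"F",s["ft_force"].round(1),"T",s["wrist_torque"].round(2),"w",s["grip_width"].round(4))
                                                                                                                                                                                                                                                                                            ^^^^^^^^^^^^^^^^^^^^^
AttributeError: 'float' object has no attribute 'round'
```

```bash
sed -i 's/s\["grip_width"\].round(4)/s["grip_width"]/' st.py; python3 st.py
```

```text
t 11.35 tcp [ 0.1651 -0.0239  0.1597] r 0.167
x [ 0.072 -0.009 -0.997] y [ 0.896 -0.438  0.069] z [-0.437 -0.899 -0.024] q [-0.455 -0.307  2.325  0.028  1.055 -0.015] F [ 1.1 -0.1  0.5] T [-0.03 -0.02 -0.06] w 0.042605227366103726
```

```bash
python3 -m crank '[[[0,5,4,-1.5,0],[0,10,4,-1.5,0],[0,12,3,-1,0],[0,12,1,0,0],[0,12,-1,0,0],[0,12,-3,1,0]]]'; python3 st.py
```

```text
time_s: 11.95
tcp_pos: [0.2208, -0.0314, 0.1205]
ee_rot: [0.383, 0.611, 0.366, -0.588]
ft_force: [-0.6, -0.2, 0.2]
grip_width: 0.0429
t 11.95 tcp [ 0.2208 -0.0314  0.1205] r 0.223
x [ 0.04  -0.002 -0.999] y [ 0.898 -0.439  0.037] z [-0.438 -0.899 -0.015] q [-0.351 -0.083  2.327  0.015  0.86   0.094] F [-0.6 -0.2  0.2] T [0.04 0.03 0.01] w 0.04287458455801485
```

```bash
python3 -m crank '[[[0,5,0,0,0],[0,9,-3,1,0],[0,10,-6,2,0],[0,10,-7,2.5,0],[0,10,-7,2.5,0]]]'; python3 st.py
```

```text
time_s: 12.45
tcp_pos: [0.2294, -0.0351, 0.1042]
ee_rot: [0.376, 0.603, 0.374, -0.597]
ft_force: [1.0, -0.3, -0.2]
grip_width: 0.0426
t 12.45 tcp [ 0.2294 -0.0351  0.1042] r 0.232
x [ 0.009  0.002 -1.   ] y [ 0.899 -0.439  0.007] z [-0.439 -0.899 -0.006] q [-0.343 -0.01   2.328  0.007  0.816  0.107] F [ 1.  -0.3 -0.2] T [ 0.02 -0.    0.04] w 0.042607062229925
```

```bash
python3 -m crank '[[[0,-5,0,0,0],[0,-9,2,0,0],[0,-10,6,-2,0],[0,-10,31.7,-12.4,0],[0,-10,31.7,-12.4,0],[0,-10,31.7,-12.4,0],[0,-10,31.7,-12.4,0],[0,-10,31.7,-12.4,0],[0,-10,31.7,-12.4,0],[0,-10,31.7,-12.4,0],[0,-10,31.7,-12.4,0],[0,-10,31.7,-12.4,0]]]'; python3 st.py
python3 - <<'E'
from h import *
from workcell import robot
p=robot.read_camera("wrist");cv2.imwrite("pics/w4.png",p["pixels"])
E
```

```text
time_s: 13.65
tcp_pos: [0.5668, -0.063, 0.2066]
ee_rot: [0.375, 0.602, 0.374, -0.597]
ft_force: [-0.1, -0.3, 0.1]
grip_width: 0.043
t 13.65 tcp [ 0.5668 -0.063   0.2066] r 0.57
x [ 0.007  0.002 -1.   ] y [ 0.899 -0.439  0.005] z [-0.439 -0.899 -0.005] q [-0.187  0.317  1.558  0.004  1.261  0.266] F [-0.1 -0.3  0.1] T [0.02 0.04 0.02] w 0.042956510633158966
```

View pics/w4.png

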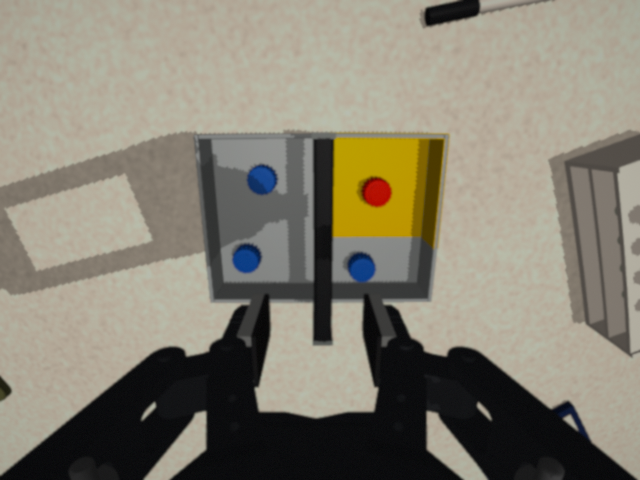

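The wrist view shows the bar at column 322, midway between the fingers, with all four caps in the tray. I'll descend and grip.

```bash
python3 -m crank '[[[0,5,0.1,0,0],[0,9,0.1,0,0],[0,11.8,0.1,0,0],[0,11.8,0.1,0,0],[-0.5,11.8,0.1,0,0],[-1,11.8,0.1,0,0],[-1,11.8,0.1,0,0],[-1,11.8,0.1,0,0],[-1,11.8,0.1,0,0],[-1,11.8,0.1,0,0]]]'; python3 st.py
python3 -m crank '[[[-1,-0.5,0,0,0],[-1,-1.2,0,0,0],[-1,-2.2,0,0,0],[-1,-3.5,0,0,0],[-1,-3.5,0,0,0]]]'; python3 st.py
python3 - <<'E'
from h import *
from workcell import robot
p=robot.read_camera("scene");cv2.imwrite("pics/s5.png",cv2.resize(p["pixels"][150:350,220:440],None,fx=3,fy=3))
E
```

```text
time_s: 14.7
tcp_pos: [0.5728, -0.0638, 0.091]
ee_rot: [0.377, 0.604, 0.372, -0.596]
ft_force: [-0.4, -0.8, 7.6]
grip_width: 0.0133
t 14.7 tcp [ 0.5728 -0.0638  0.091 ] r 0.576
x [ 0.013  0.001 -1.   ] y [ 0.899 -0.439  0.011] z [-0.438 -0.899 -0.007] q [-0.186  0.441  1.693  0.004  0.995  0.265] F [-0.4 -0.8  7.6] T [ 0.09  0.44 -0.03] w 0.013267708556808984
time_s: 15.2
tcp_pos: [0.5729, -0.0638, 0.1261]
ee_rot: [0.377, 0.604, 0.372, -0.595]
ft_force: [-0.0, -0.1, -2.6]
grip_width: 0.0128
t 15.2 tcp [ 0.5729 -0.0638  0.1261] r 0.576
x [ 0.014  0.001 -1.   ] y [ 0.899 -0.438  0.012] z [-0.438 -0.899 -0.007] q [-0.187  0.4    1.655  0.004  1.073  0.265] F [-0.  -0.1 -2.6] T [ 0.03 -0.09 -0.02] w 0.012848649405082076
```

View pics/s5.png

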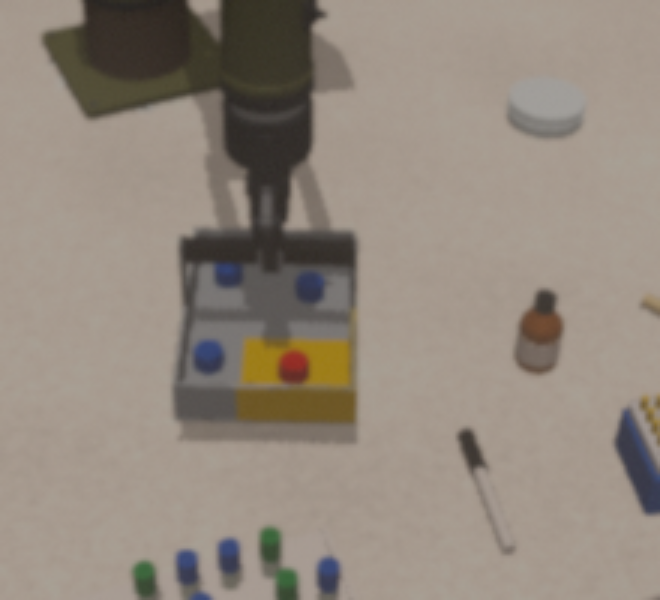

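```bash
python3 -m crank '[[[-1,-4,0,0,-2],[-1,-8,0,0,-6],[-1,-12,0,0,-14],[-1,-16,0,0,-22],[-1,-20,0,0,-30],[-1,-24,0,0,-38],[-1,-28,0,0,-46],[-1,-30,0,0,-54],[-1,-30,0,0,-62],[-1,-30,0,0,-70],[-1,-30,0,0,-78],[-1,-30,0,0,-86]]]' && python3 -m crank '[[[-1,0,0,0,-8],[-1,0,0,0,-16],[-1,0,0,0,-24],[-1,0,0,0,-32],[-1,0,0,0,-40],[-1,0,0,0,-48],[-1,0,0,0,-56],[-1,0,0,0,-62],[-1,0,0,0,-66],[-1,0,0,0,-67],[-1,0,0,0,-67]]]'; python3 st.py
python3 - <<'E'
from h import *
from workcell import robot
p=robot.read_camera("scene");cv2.imwrite("pics/s6.png",p["pixels"])
E
```

```text
time_s: 16.45
tcp_pos: [0.5679, -0.064, 0.423]
ee_rot: [0.686, 0.183, 0.681, -0.18]
ft_force: [-0.4, 0.2, -3.1]
grip_width: 0.0127
time_s: 17.55
tcp_pos: [0.5681, -0.064, 0.4232]
ee_rot: [0.674, -0.224, 0.668, 0.224]
ft_force: [-1.0, -0.1, -2.6]
grip_width: 0.013
t 17.55 tcp [ 0.5681 -0.064   0.4232] r 0.572
x [ 0.009  0.002 -1.   ] y [-0.601  0.799 -0.004] z [0.799 0.601 0.008] q [-0.188  0.214  1.169  0.004  1.75  -2.403] F [-1.  -0.1 -2.6] T [ 0.02  0.04 -0.01] w 0.012953151090952056
```

View pics/s6.png

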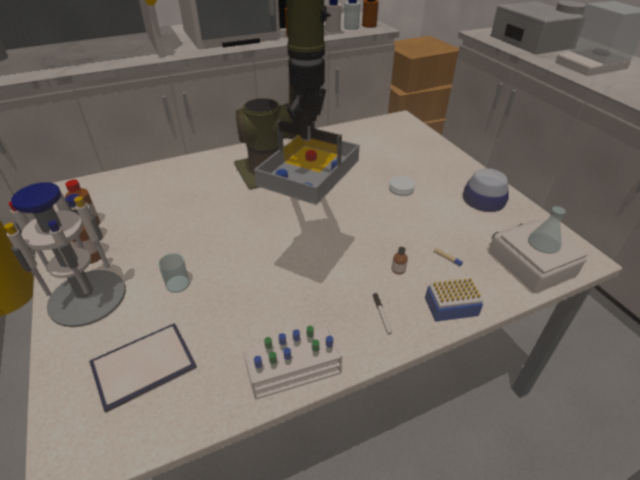

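```bash
python3 -m crank '[[[-1,0,-2,2,0],[-1,0,-5,5,0],[-1,0,-8,8.5,0],[-1,0,-11,11.7,0],[-1,0,-14,15,0],[-1,0,-17,18,0],[-1,-3,-20,21,0],[-1,-6,-23,24.5,0],[-1,-9,-27,29,0],[-1,-12,-31,33,0],[-1,-15,-35,37,0],[-1,-18,-40,42.5,0]]]'; python3 st.py
```

```text
time_s: 18.8
tcp_pos: [0.8704, -0.0971, 0.4429]
ee_rot: [0.688, -0.231, 0.653, 0.217]
ft_force: [0.3, -0.2, -3.1]
grip_width: 0.0128
t 18.8 tcp [ 0.8704 -0.0971  0.4429] r 0.876
x [ 0.054 -0.003 -0.999] y [-0.6    0.799 -0.035] z [0.798 0.601 0.041] q [-0.162  0.783  0.143  0.007  2.162 -2.374] F [ 0.3 -0.2 -3.1] T [0.03 0.08 0.06] w 0.012838405859191104
```

```bash
python3 -m crank '[[[-1,-3,-20,21,0],[-1,-5,-40,42,0],[-1,-5,-40,42,0],[-1,-5,-40,42,0],[-1,-5,-40,42,0],[-1,-5,-40,42,0],[-1,-5,-40,42,0],[-1,-5,-40,42,0]]]'; python3 st.py
```

```text
time_s: 19.6
tcp_pos: [0.9508, -0.1071, 0.341]
ee_rot: [0.701, -0.237, 0.639, 0.211]
ft_force: [-0.5, -0.2, -2.9]
grip_width: 0.0129
t 19.6 tcp [ 0.9508 -0.1071  0.341 ] r 0.957
x [ 0.094 -0.008 -0.996] y [-0.599  0.799 -0.063] z [0.795 0.602 0.071] q [-0.159  0.899  0.144  0.008  2.005 -2.372] F [-0.5 -0.2 -2.9] T [0.01 0.09 0.01] w 0.012879219914629175
```

```bash
python3 -m crank '[[[-1,-12,-16,17,0],[-1,-26,-36,38,0],[-1,-26,-36,38,0],[-1,-26,-36,38,0],[-1,-26,-36,38,0],[-1,-26,-36,38,0],[-1,-26,-36,38,0],[-1,-26,-36,38,0]]]'; python3 st.py
```

```text
time_s: 20.4
tcp_pos: [0.96, -0.1083, 0.3566]
ee_rot: [0.715, -0.244, 0.623, 0.204]
ft_force: [-1.0, -0.3, -3.8]
grip_width: 0.0132
t 20.4 tcp [ 0.96   -0.1083  0.3566] r 0.966
x [ 0.14  -0.013 -0.99 ] y [-0.595  0.798 -0.094] z [0.792 0.602 0.104] q [-0.16   0.884  0.144  0.011  1.973 -2.371] F [-1.  -0.3 -3.8] T [0.03 0.16 0.02] w 0.013153954837871247
```

```bash
python3 -m crank '[[[-1,-22,-38,41,0],[-1,-22,-38,41,0],[-1,-22,-38,41,0],[-1,-22,-38,41,0],[-1,-22,-38,41,0],[-1,-22,-38,41,0],[-1,-22,-38,41,0],[-1,-22,-38,41,0],[-1,-22,-38,41,0],[-1,-22,-38,41,0],[-1,-22,-38,41,0],[-1,-22,-38,41,0]]]'; python3 st.py
```

```text
time_s: 21.6
tcp_pos: [0.9778, -0.1074, 0.3587]
ee_rot: [0.728, -0.25, 0.607, 0.196]
ft_force: [1.2, 0.1, -2.2]
grip_width: 0.0131
t 21.6 tcp [ 0.9778 -0.1074  0.3587] r 0.984
x [ 0.186 -0.018 -0.982] y [-0.59   0.798 -0.126] z [0.786 0.603 0.138] q [-0.157  0.884  0.144  0.012  1.925 -2.367] F [ 1.2  0.1 -2.2] T [ 0.06  0.3  -0.08] w 0.013080862211006324
```

```bash
python3 -m crank '[[[-1,-90,-190,215,0],[-1,-90,-190,215,0],[-1,-90,-190,215,0],[-1,-90,-190,215,0]]]'; python3 st.py
```

```text
time_s: 22.0
tcp_pos: [0.9964, -0.1041, 0.3602]
ee_rot: [0.742, -0.256, 0.59, 0.189]
ft_force: [-0.1, -0.4, -2.9]
grip_width: 0.013
t 22.0 tcp [ 0.9964 -0.1041  0.3602] r 1.002
x [ 0.231 -0.022 -0.973] y [-0.583  0.797 -0.157] z [0.779 0.603 0.171] q [-0.151  0.887  0.144  0.013  1.876 -2.362] F [-0.1 -0.4 -2.9] T [-0.05  0.24 -0.  ] w 0.012978327917498977
```

```bash
python3 -m crank '[[[-1,-90,-190,215,0],[-1,-90,-190,215,0]]]'; python3 st.py;python3 -m crank '[[[-1,-90,-190,215,0],[-1,-90,-190,215,0]]]'; python3 st.py
```

```text
time_s: 22.2
tcp_pos: [1.0106, -0.1033, 0.369]
ee_rot: [0.754, -0.262, 0.574, 0.182]
ft_force: [0.0, -0.0, -2.8]
grip_width: 0.013
t 22.2 tcp [ 1.0106 -0.1033  0.369 ] r 1.016
x [ 0.276 -0.027 -0.961] y [-0.575  0.796 -0.188] z [0.77  0.604 0.204] q [-0.149  0.882  0.144  0.015  1.835 -2.359] F [ 0.  -0.  -2.8] T [0.   0.36 0.03] w 0.012998365272292353
time_s: 22.4
tcp_pos: [1.0223, -0.1024, 0.3819]
ee_rot: [0.767, -0.268, 0.557, 0.174]
ft_force: [-0.8, -0.9, -2.5]
grip_width: 0.0124
t 22.4 tcp [ 1.0223 -0.1024  0.3819] r 1.027
x [ 0.319 -0.031 -0.947] y [-0.566  0.795 -0.217] z [0.76  0.605 0.236] q [-0.147  0.874  0.144  0.016  1.798 -2.356] F [-0.8 -0.9 -2.5] T [ 0.02  0.41 -0.04] w 0.012435697362674126
```

```bash
python3 -m crank '[[[-1,-60,-190,205,0],[-1,-60,-190,205,0]]]'; python3 -m crank '[[[-1,-60,-190,205,0],[-1,-60,-190,205,0]]]'; python3 -m crank '[[[-1,-50,-190,205,0],[-1,-50,-190,205,0]]]'; python3 st.py
python3 - <<'E'
from h import *
from workcell import robot
p=robot.read_camera("scene");cv2.imwrite("pics/s7.png",cv2.resize(p["pixels"][60:310,180:460],None,fx=2.4,fy=2.4))
p=robot.read_camera("top");cv2.imwrite("pics/t7.png",cv2.resize(p["pixels"][30:280,220:500],None,fx=2.4,fy=2.4))
E
```

```text
time_s: 22.6
tcp_pos: [1.0367, -0.104, 0.3906]
ee_rot: [0.779, -0.274, 0.539, 0.167]
ft_force: [0.2, 0.1, -2.8]
grip_width: 0.0127
time_s: 22.8
tcp_pos: [1.049, -0.1057, 0.4014]
ee_rot: [0.79, -0.279, 0.522, 0.159]
ft_force: [-0.3, -0.1, -3.1]
grip_width: 0.0132
time_s: 23.0
tcp_pos: [1.0612, -0.1071, 0.4142]
ee_rot: [0.801, -0.285, 0.505, 0.152]
ft_force: [-1.1, -0.2, -2.5]
grip_width: 0.0128
t 23.0 tcp [ 1.0612 -0.1071  0.4142] r 1.067
x [ 0.445 -0.044 -0.894] y [-0.53   0.792 -0.303] z [0.722 0.609 0.329] q [-0.148  0.859  0.144  0.022  1.675 -2.356] F [-1.1 -0.2 -2.5] T [ 0.04  0.54 -0.01] w 0.01278015729025612
```

View pics/s7.png

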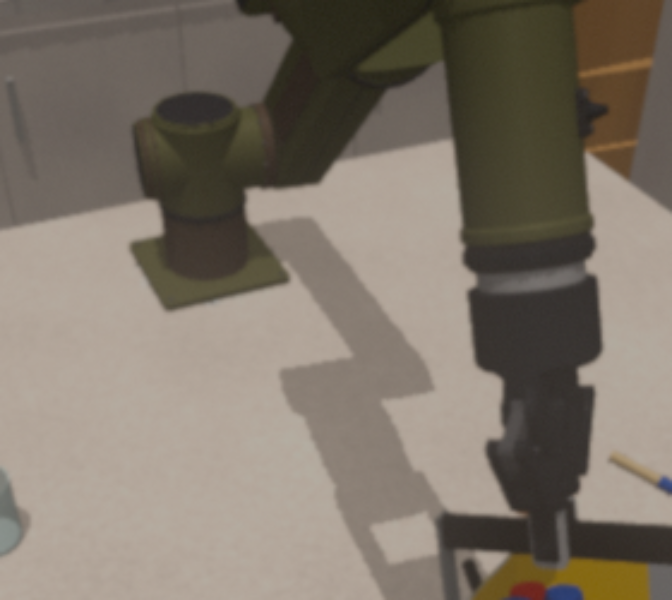

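View pics/t7.png

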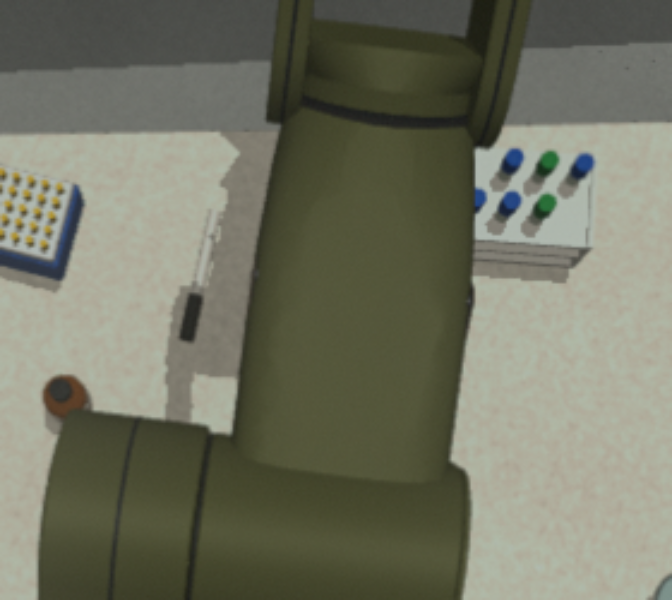

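```bash
for i in 1; do :; done; python3 -m crank '[[[-1,-40,-190,200,0],[-1,-40,-190,200,0]]]'; python3 -m crank '[[[-1,-40,-190,200,0],[-1,-40,-190,200,0]]]'; python3 -m crank '[[[-1,-30,-190,200,0],[-1,-30,-190,200,0]]]';python3 -m crank '[[[-1,-30,-190,200,0],[-1,-30,-190,200,0]]]'; python3 st.py
python3 - <<'E'
from h import *
from workcell import robot
p=robot.read_camera("scene");cv2.imwrite("pics/s8.png",p["pixels"])
p=robot.read_camera("wrist");cv2.imwrite("pics/w8.png",p["pixels"])
E
```

```text
time_s: 23.3
tcp_pos: [1.0729, -0.1095, 0.4268]
ee_rot: [0.811, -0.29, 0.487, 0.144]
ft_force: [0.2, 0.0, -3.1]
grip_width: 0.0131
time_s: 23.5
tcp_pos: [1.0824, -0.1118, 0.4439]
ee_rot: [0.822, -0.295, 0.468, 0.136]
ft_force: [-0.5, -0.2, -2.5]
grip_width: 0.0131
time_s: 23.7
tcp_pos: [1.0916, -0.1139, 0.4612]
ee_rot: [0.832, -0.3, 0.449, 0.128]
ft_force: [0.4, 0.1, -3.3]
grip_width: 0.013
time_s: 23.9
tcp_pos: [1.0986, -0.1156, 0.4809]
ee_rot: [0.841, -0.305, 0.431, 0.12]
ft_force: [-0.5, -0.2, -2.6]
grip_width: 0.0127
t 23.9 tcp [ 1.0986 -0.1156  0.4809] r 1.105
x [ 0.6   -0.06  -0.798] y [-0.465  0.785 -0.409] z [0.651 0.616 0.443] q [-0.154  0.825  0.144  0.032  1.527 -2.36 ] F [-0.5 -0.2 -2.6] T [-0.04  0.71 -0.04] w 0.012719505827013677
```

View pics/s8.png

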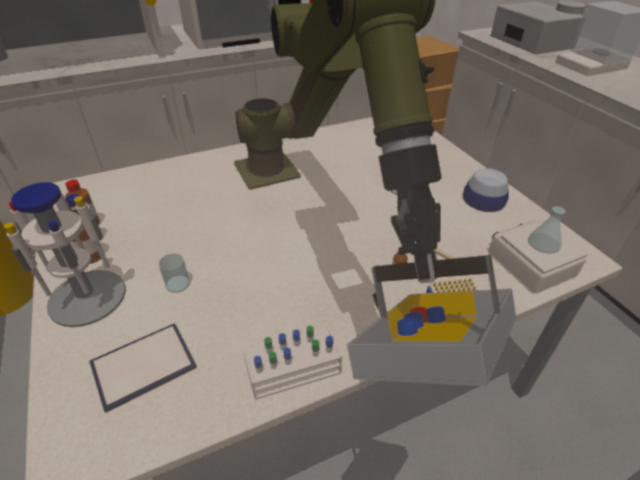

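View pics/w8.png

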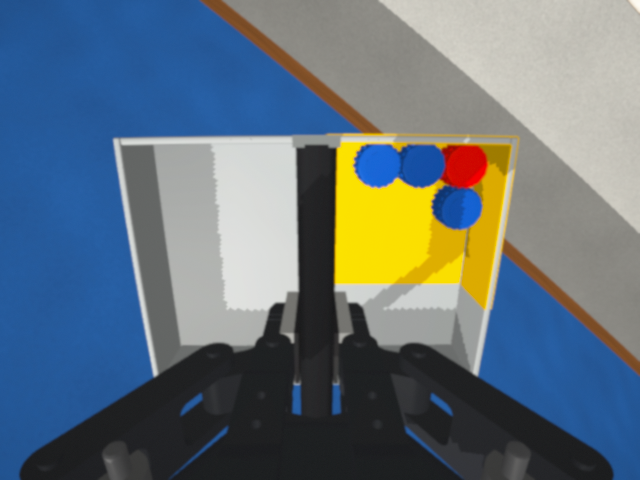

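All four caps sit on the yellow patch: blue at (377,165), (420,165) and (457,207), red at (464,165). The tray hangs past the bench edge and the elbow is near its limit, so I'll draw it back gently over the bench.

```bash
python3 -m crank '[[[-1,-0.3,0.3,-0.3,0],[-1,-1,0.9,-1,0],[-1,-2,1.8,-2,0],[-1,-3.2,2.9,-3.1,0],[-1,-4.5,4,-4.4,0],[-1,-5.9,5.3,-5.7,0],[-1,-7.2,6.5,-7,0],[-1,-8.4,7.6,-8.2,0],[-1,-9.4,8.5,-9.2,0],[-1,-10.3,9.3,-10,0],[-1,-10.9,9.8,-10.6,0],[-1,-11.2,10.1,-10.9,0]]]'; python3 -m crank '[[[-1,0,0,0,0],[-1,0,0,0,0],[-1,0,0,0,0],[-1,0,0,0,0],[-1,0,0,0,0],[-1,0,0,0,0],[-1,0,0,0,0],[-1,0,0,0,0]]]'; python3 st.py
python3 - <<'E'
from h import *
from workcell import robot
p=robot.read_camera("scene");cv2.imwrite("pics/s9.png",p["pixels"])
p=robot.read_camera("wrist");cv2.imwrite("pics/w9.png",p["pixels"])
E
```

```text
time_s: 25.2
tcp_pos: [0.9128, -0.0966, 0.4808]
ee_rot: [0.841, -0.305, 0.431, 0.12]
ft_force: [-1.1, -1.2, -2.5]
grip_width: 0.0128
time_s: 26.0
tcp_pos: [0.9139, -0.0967, 0.4803]
ee_rot: [0.841, -0.305, 0.431, 0.12]
ft_force: [-0.1, -0.4, -2.5]
grip_width: 0.0128
t 26.0 tcp [ 0.9139 -0.0967  0.4803] r 0.919
x [ 0.6   -0.06  -0.798] y [-0.465  0.785 -0.409] z [0.651 0.616 0.443] q [-0.168  0.419  0.91   0.044  1.166 -2.387] F [-0.1 -0.4 -2.5] T [ 0.07  0.66 -0.02] w 0.012769226949884683
```

View pics/s9.png

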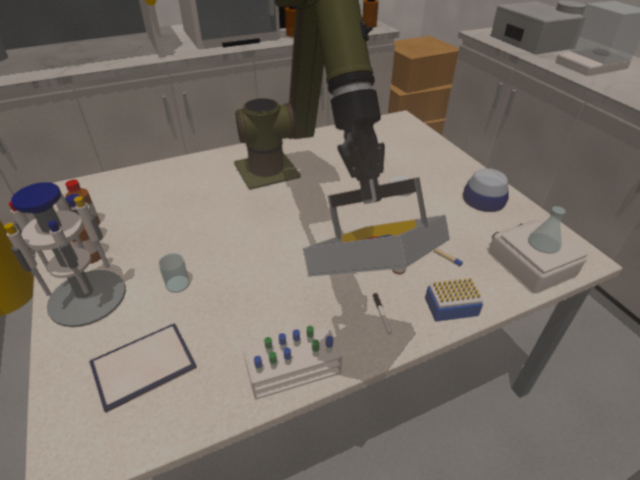

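View pics/w9.png

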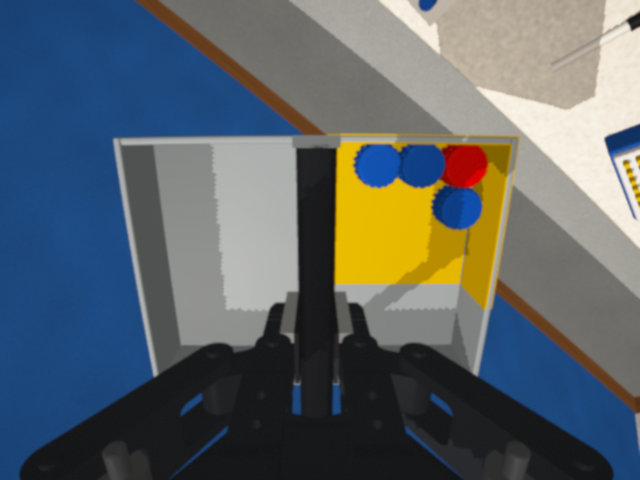

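The caps haven't moved between pictures, the tray is still, and the bystanders are where they were. Handing in.

```bash
python3 -c "
from workcell import robot
print(robot.sign_off())"
```

```text
the job is handed in; nothing more can be done
None
```

The job is done and handed in at about 26 s of the 48 s allowed; the hand-in gave no verdict.

**What I did:** I put the red cap on the tray's yellow patch while the tray stood on the bench, then gripped the handle at its middle and lifted the tray. I turned it so the yellow corner faced the base. The moves can't tilt the tool directly, so I reached past the arm's outer limit repeatedly, which leaned the tool a few degrees each time, until the tray was tilted about 37°. Then I drew it back gently and held it still.

**Last checks:**
- **Caps:** in the final wrist picture, all four caps are on the yellow patch against the corner walls. They were in the same places in the picture about 2 s earlier.
- **Tray:** the grip is steady on the handle at 12.8 mm opening, and the tray is still and tilted, with the TCP at a height of 0.48 m.
- **Bystanders:** nothing spilled. The bystanders visible in the final scene picture look untouched; the amber bottle was mostly hidden behind the tray and the petri dishes were not clear in that view, so I did not fully check those two.
- **Tray position:** I meant to bring the tray fully back over the bench. The scene picture shows it there. The wrist picture shows floor and bench edge behind it because that camera looks outward along the tilt.

No check failed. The finger opening read 2 to 3 mm less than the cap's width and about 1 mm less than the bar's, but both grips held.

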